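Clear the pot gauge and click its slide into the index notch

TASK

Lift the blue pot off the gauge's round stand by its overhead handle and set it down upright, without dropping it, on the bare table top just beside the gauge (clear of its base plate). Then slide the gauge's carriage by its black grip along the rods until its spring ball clicks into the notch of the orange-tabbed index clip; do not run on past the notch. Finish still gripping the carriage, holding it still in the notch so that it can be locked there, and leave the other things on the table alone.

Things in the scene. Friction and masses are not known exactly. Their poses are not given: they have to be found in the camera images.
- gauge: Fixed pot gauge: grey plate 150 (its x) by 290 (its y) by 10 mm, origin at the centre of its underside on the table. Local y is the sliding direction. A round plywood stand on its -x half; two steel rods along y, centred 42 mm to +x of the origin, between aluminium end blocks 56 mm high. Bare table beyond its -y end (0.25 m from the origin). Place varies; yaw -0.35 to -0.10 rad.
- stand_top (a point): Centre of the top of the round plywood stand, 84 mm across, 40 mm above the table, at local (-30, 0, 40) mm of the gauge.
- pot: Blue glazed open pot, 76 mm across, 75 mm to the rim, 128 mm to the top of its handle, about 0.35 kg, origin at the centre of its underside. It starts on the stand, turned at random by up to 0.6 rad from the gauge. Its z axis points up; its handle bridges the mouth along its own y axis.
- pot_grip (a point): Middle of the pot's wooden handle bar, 121.5 mm above the pot's underside, on its axis. The bar is 12 mm wide (pot's x), 62 mm long (pot's y) and 13 mm high; the space under it down to the rim is 40 mm.
- carriage (a joint): Carriage along the rods, m: 0 at the end stop at the gauge's -y end, growing towards +y, end stop at 0.200. At value q its middle lies at the gauge's local y = q - 0.100. Starts at 0 to 0.03; the notch lies at 0.08 to 0.15. About 1 N of friction; it stays where it is left.
- carriage_grip (a point): Middle of the carriage's black upright grip at gripping height, 85 mm above the table. The grip is 20 mm wide across the rods (gauge's x), 30 mm along them (gauge's y), its top 107 mm above the table. It stands on the aluminium carriage block (56 by 44 mm, top 57 mm above the table); a red line on the block shows its middle.
- index_clip: Brass clip with an upright orange tab (16 mm wide, top 54 mm above the table, on the carriage's +x side) with a black line; its place along the rods varies, always to +y of the carriage. Origin: middle of the notch, in line with the carriage's middle when seated, 20 mm above the table; axes parallel to the gauge's. Centred: the red line meets the black one.
- paint_pot: Bystander: small white pot of red colour, 44 mm across, 30 mm high.
- cup: Bystander: pale clay cup without a handle, 83 mm across and high.
- rib: Bystander: wooden rib, 36 by 100 by 8 mm, lying flat.
- bowl: Bystander: pale clay bowl, 127 mm across, 47 mm high.
- pointer_tip (a point): Red tip of the steel pointer arm that reaches from the carriage 71 mm to the gauge's -x, 42 to 57 mm above the table, passing over the stand; it would hit a pot left there.
- notch (a point): Middle of the notch, between two round ridges 7 mm either side. The ball meets the first ridge 14 mm before this point (pushing takes 4 to 6 N more), passes its crest 7 mm before it, then is drawn into the notch with a net 2 to 4 N. A carriage let go within 4 mm of the middle centres itself to about 1 mm.
Things that resemble listed ones, but are neither listed nor needed, are in the scene too. There is more than one size of the pot; the job needs the largest.

How it is judged:
By the outcome, as a careful person would: the job done as asked, in the order asked, and still so for the second after the job is handed in, while the arm keeps its last pose, push and grip.
It also fails if it takes over 59 s, if anything falls off the work surface, if the arm or the gripper's body presses on something with over 40 N, if the wrist force passes 120 N, or if a joint passes its speed limit or range.

ROBOT

A 6-joint arm with a two-finger parallel gripper is mounted at the origin on the work surface; the furniture and walls round the work are solid. World frame = base frame: x ahead of the robot, y to its left, z up, the work surface at z = 0. Lengths are in m, angles in degrees, forces in N, time in s.
With the tool pointing down it reaches from about 0.35 to 0.875 m from the base axis. Payload 4.2 kg.
Tool frame: the origin (TCP) lies at the very end of the fingers, on their centre line; the grasp point (between the pads) lies 19 mm behind it; z points along the fingers, x is the direction in which the jaws open and shut, and the axes are right-handed (so a half turn about z gives the same grasp; the last joint's range is limited). The gripper opens to 87 mm and grips with 3 to 60 N. Pads are 19 mm wide; open, the fingers measure 117 mm over their backs; the gripper's body (75 mm by 190 mm) begins 51 mm behind the grasp point.
Start: joints at [-51.704, 22.042, 0.453, 0, -68.411, -14.817], TCP at [0.249, -0.573, 0.223] pointing down, gripper open.
Joint ranges: [-179.83, 179.83], [-69.29, 118.12], [-61.27, 80.66], [-181.25, 117.63], [-171.15, -9.14], [-177.46, 177.46]. Speed limits (degrees/s): [159.86, 159.86, 180, 180, 180, 180].

INTERFACE

Orientations are given as a 3x3 rotation matrix whose columns are the frame's x, y, z axes.
In Python, from station import r gives the robot as it stands.
- The arm moves only by the tool move_arm, never from a script. Its argument "series" is a list that holds one entry, the list of rows, each a list of 7 numbers: the shift along the tool's x, y, z in cm, then the turn, a rotation vector about the tool's x, y, z in degrees, then the opening, from -1 (shut) to 1 (fully open). In form: [[[dx, dy, dz, wx, wy, wz, fingers], ...]]. A call has 1 to 12 rows; each row shifts and turns the commanded pose from where the row before left it, along the tool's axes as they then stand; what a row does not reach is not made up. A row lasts 1/8 s, in which the tool goes at most 62.5 mm and 10.7 degrees, less where a joint would pass 70% of its speed; a pose out of reach is approached as far as the arm can. A call is refused whole if a number of a shift passes 6.25 or a number of a turn 10.7, either way. A call with a gripper value outside its range is refused whole. The fingers move at their own pace and stop on an object; the grip force is fixed at half the most. Time passes only in rows, so rows that do not move let the fingers close. It gives the time, the measured TCP pose, the force and the opening at its end, in the units of the state.
- r.sense(): the state, without advancing time (a new reading comes with each control period).
- r.capture(name): name is "scene" or "top" or "wrist"; returns a dict with "color" (384x512x3 uint8, blue, green, red), "fx", "fy", "cx", "cy" (pixels), "rvec" (rotation vector, rad) and "tvec" (3), from world to camera coordinates, as OpenCV has them; the wrist camera has in their place "tool_from_camera" (4x4, takes a point from camera to tool coordinates, whose origin is the TCP and whose axes are the tool frame's). Camera axes: x right, y down, z forward; pixel columns grow to the right and rows downward; lengths in m; the calibration is good to about 2 mm. The wrist camera is an equidistant fisheye: a pixel r from the principal point sees the ray r / f radians off the axis. A picture is of the moment at which its call begins: read the wrist's pose just before it. There is no depth.
- r.finish_job(): hands the job in, once; it reports no verdict.
The state is a dict: "time_s": time; "joints": joint angles; "joint_velocities": joint speeds; "effort": joint torques, N m; "tcp_pos": TCP position; "ee_rot": TCP orientation; "wrist_force": force on the tool from outside, world axes, zero at the start; "moment": the same for the moment, N m; "gripper_width": opening from 0.0 (shut) to 1.0 (fully open).
Only numpy, scipy, OpenCV 4.12 (cv2) and the standard library are available. Lean on these libraries where they do the work, as an engineer would, in place of code of your own. Each camera call takes 0.05 s, during which the arm holds its last target.

## Working session

There is one attempt and no reset: what is moved stays moved. The work goes in short steps, Python scripts to look and compute and a tool call to move; the robot and the scene stay as the last step left them, time stands still between calls to the robot, and variables do not carry over. Pictures are saved under pics/ and viewed, and the job is handed in when it is done.

Besides the shell and the picture viewer there is one more tool, called after "Emit:" in YAML: its name, and indented under it one key for each argument. move_arm: Moves the arm, as the interface text tells. Its arguments: {"type":"object","properties":{"series":{"type":"array","items":{"type":"array","items":{"type":"array","items":{"type":"number"}}}}},"required":["series"]}

```bash
ls; mkdir -p pics; python3 - <<'E'
from station import r
import cv2
s=r.sense();print(s)
for n in("scene","top","wrist"):
    c=r.capture(n);cv2.imwrite(f"pics/{n}0.png",c["color"]);print(n,{k:v for k,v in c.items() if k!="color"})
E
```

```text
pics
{'time_s': 0.0, 'joints': array([-5.17050554e+01,  2.20876756e+01,  3.80218088e-01, -2.88429760e-02,
       -6.84111110e+01, -1.48181748e+01]), 'joint_velocities': array([-0.06553763, -0.01463159,  0.06015142,  0.07055075, -0.00981996,
        0.04650379]), 'effort': array([ 3.30953771e-04, -3.90670002e+01,  1.87401831e+01,  4.21983853e+00,
        1.09023205e-02, -2.13867725e-04]), 'tcp_pos': array([ 0.24877845, -0.57269643,  0.22149549]), 'ee_rot': array([[-3.98205906e-01,  9.17295601e-01, -9.15034590e-04],
       [ 9.17293607e-01,  3.98206950e-01,  1.91418230e-03],
       [ 2.12024414e-03, -7.71166809e-05, -9.99997749e-01]]), 'wrist_force': array([ 0.02302829, -0.49120864, -0.39825566]), 'moment': array([ 0.03248428, -0.02616305,  0.01224537]), 'gripper_width': 1.0030153405772129}
scene {'fx': 493.50286824512966, 'fy': 493.50286824512966, 'cx': 259.1410894442721, 'cy': 193.0598236717534, 'rvec': array([ 1.01210969, -2.45455402,  1.03898638]), 'tvec': array([0.33546389, 0.24152871, 1.6653209 ])}
top {'fx': 367.4566961382283, 'fy': 367.4566961382283, 'cx': 257.35069507639474, 'cy': 195.01060102634204, 'rvec': array([ 2.16795276, -2.20311695,  0.10224574]), 'tvec': array([0.07777697, 0.36569193, 1.6032939 ])}
wrist {'fx': 297.3186396354542, 'fy': 297.3186396354542, 'cx': 250.91240207552488, 'cy': 192.1862543665709, 'tool_from_camera': array([[ 9.99999899e-01,  4.33975296e-04,  1.20405049e-04,
        -7.03016984e-04],
       [-4.50272820e-04,  9.68910198e-01,  2.47412257e-01,
        -6.83754308e-02],
       [-9.29087277e-06, -2.47412286e-01,  9.68910295e-01,
        -1.63541603e-01],
       [ 0.00000000e+00,  0.00000000e+00,  0.00000000e+00,
         1.00000000e+00]])}
```

View pics/scene0.png

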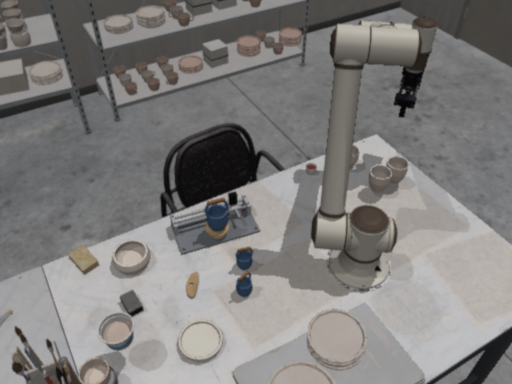

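View pics/top0.png

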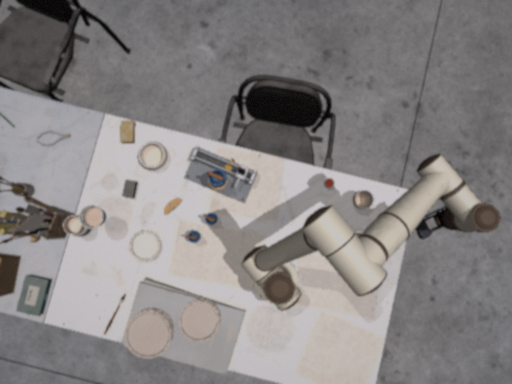

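View pics/wrist0.png

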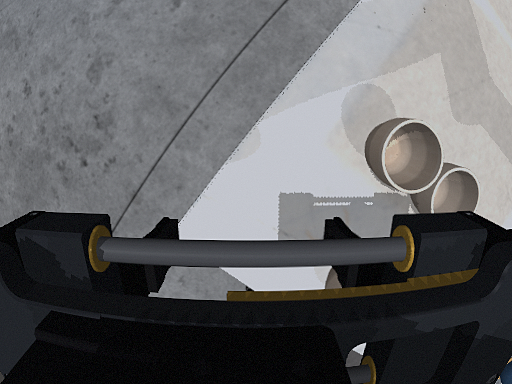

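```bash
cat > h.py <<'E'
import numpy as np,cv2
from station import r
def cam(c):
    R=cv2.Rodrigues(c["rvec"])[0]; return R,np.array(c["tvec"])
def K(c): return np.array([[c["fx"],0,c["cx"]],[0,c["fy"],c["cy"]],[0,0,1]])
def ray(c,uv):
    R,t=cam(c); d=R.T@np.array([(uv[0]-c["cx"])/c["fx"],(uv[1]-c["cy"])/c["fy"],1]); return -R.T@t,d/np.linalg.norm(d)
def plane(c,uv,z):
    o,d=ray(c,uv); return o+d*(z-o[2])/d[2]
def proj(c,P):
    return cv2.projectPoints(np.atleast_2d(np.array(P,float)),c["rvec"],c["tvec"],K(c),None)[0][:,0]
def wray(c,s,uv):
    T=c["tool_from_camera"]; x=(uv[0]-c["cx"])/c["fx"];y=(uv[1]-c["cy"])/c["fy"];th=np.hypot(x,y)
    d=np.array([np.sin(th)*x/th,np.sin(th)*y/th,np.cos(th)]) if th>1e-9 else np.array([0,0,1.])
    R=s["ee_rot"]; return s["tcp_pos"]+R@T[:3,3], R@T[:3,:3]@d
def wplane(c,s,uv,z):
    o,d=wray(c,s,uv); return o+d*(z-o[2])/d[2]
def wproj(c,s,P):
    out=[]
    for p in np.atleast_2d(np.array(P,float)):
        q=s["ee_rot"].T@(p-s["tcp_pos"]); T=c["tool_from_camera"]; q=T[:3,:3].T@(q-T[:3,3])
        th=np.arctan2(np.hypot(q[0],q[1]),q[2]); a=np.arctan2(q[1],q[0]); out.append([c["cx"]+c["fx"]*th*np.cos(a),c["cy"]+c["fy"]*th*np.sin(a)])
    return np.array(out)
def gz(o,yaw,P):
    P=np.atleast_2d(np.array(P,float)); c,s=np.cos(yaw),np.sin(yaw)
    return np.c_[o[0]+c*P[:,0]-s*P[:,1],o[1]+s*P[:,0]+c*P[:,1],P[:,2]]
E
python3 - <<'E'
import cv2
a=cv2.imread("pics/top0.png")[130:230,150:290];cv2.imwrite("pics/topc0.png",cv2.resize(a,None,fx=5.5,fy=5.5,interpolation=cv2.INTER_CUBIC))
a=cv2.imread("pics/scene0.png")[170:310,150:290];cv2.imwrite("pics/scenec0.png",cv2.resize(a,None,fx=4.2,fy=4.2,interpolation=cv2.INTER_CUBIC))
E
```

```text
(no output)
```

View pics/topc0.png

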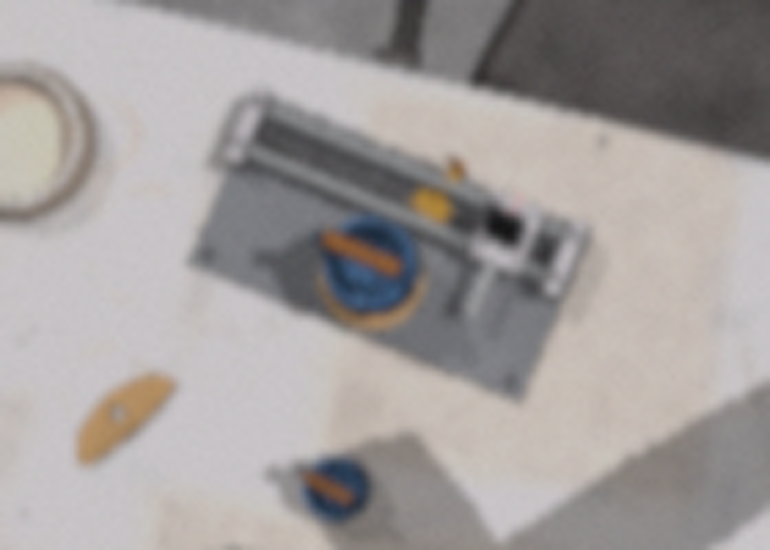

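View pics/scenec0.png

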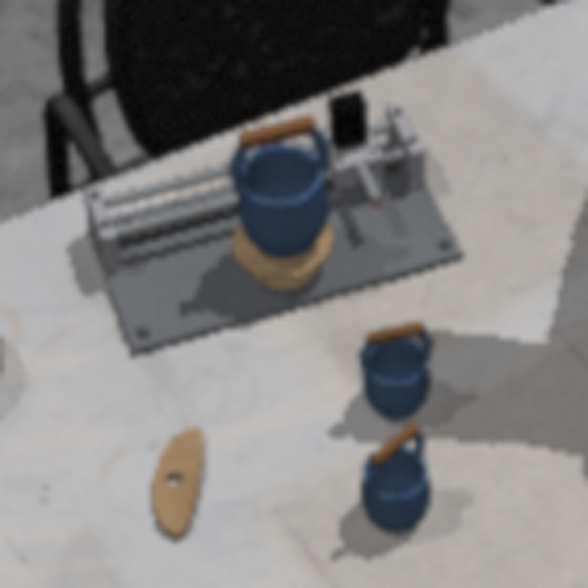

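```bash
python3 - <<'E'
from h import *
np.set_printoptions(precision=4,suppress=True)
c=r.capture("top")
f=lambda u,v:(150+(u+.5)/5.5-.5,130+(v+.5)/5.5-.5)
A=plane(c,f(192,262),.01);B=plane(c,f(522,402),.01)
print(A,B,np.linalg.norm(A-B)); d=A-B; yaw=np.arctan2(-d[0],d[1]); print(yaw)
m=(A+B)/2; o=m+np.array([np.cos(yaw),np.sin(yaw),0])*.075; print("origin",o)
c2=r.capture("scene");g=lambda u,v:(150+(u+.5)/4.2-.5,170+(v+.5)/4.2-.5)
A2=plane(c2,g(135,352),.01);B2=plane(c2,g(462,257),.01);print(A2,B2,np.linalg.norm(A2-B2)); d=A2-B2; print(np.arctan2(-d[0],d[1]))
print("handle",plane(c,f(325,240),.1675),plane(c,f(402,270),.1675),plane(c2,g(242,137),.1675),plane(c2,g(313,124),.1675))
print("tab",plane(c,f(455,165),.054),"grip",plane(c,f(503,225),.107))
for n,P in(("small1",f(336,490)),): print(plane(c,P,.05))
E
```

```text
[0.4512 0.3927 0.01  ] [0.3342 0.129  0.01  ] 0.28843416497066493
-0.41746462494635567
origin [0.4613 0.2304 0.01  ]
[0.4522 0.3949 0.01  ] [0.3365 0.1344 0.01  ] 0.28506345588757787
-0.41811163031657433
handle [0.4448 0.267  0.1675] [0.422  0.2112 0.1675] [0.4512 0.2672 0.1675] [0.4224 0.2177 0.1675]
tab [0.5191 0.1781 0.054 ] grip [0.463  0.1394 0.107 ]
[0.2656 0.2736 0.05  ]
```

Emit:
move_arm:
  series:
    - [[0, 0, -3, 0, 0, -10, 1], [0, 0, -3, 0, 0, -10, 1], [0, 0, -3, 0, 0, -10, 1], [0, 0, -3, 0, 0, -10, 1], [1.1, 5.8, 0, 0, 0, 0, 1], [1.1, 5.8, 0, 0, 0, 0, 1], [1.1, 5.8, 0, 0, 0, 0, 1], [1.1, 5.8, 0, 0, 0, 0, 1], [1.1, 5.8, 0, 0, 0, 0, 1], [1.1, 5.8, 0, 0, 0, 0, 1], [1.1, 5.8, 0, 0, 0, 0, 1]]

```text
time_s: 1.62
tcp_pos: [0.3614, -0.1738, 0.3428]
ee_rot: [[-0.895, 0.447, 0.001], [0.447, 0.895, 0.0], [-0.001, 0.0, -1.0]]
wrist_force: [1.5, -0.4, 0.5]
gripper_width: 0.998
```

Emit:
move_arm:
  series:
    - [[1.1, 5.9, 0, 0, 0, 0, 1], [1.1, 5.9, 0, 0, 0, 0, 1], [1.1, 5.9, 0, 0, 0, 0, 1], [1.1, 5.9, 0, 0, 0, 0, 1], [1.1, 5.9, 0, 0, 0, 0, 1], [1.1, 5.9, 0, 0, 0, 0, 1], [1.1, 5.9, 0, 0, 0, 0, 1], [1, 4, 0, 0, 0, 0, 1], [0, 0, 0, 0, 0, 0, 1], [0, 0, 0, 0, 0, 0, 1]]

```text
time_s: 2.88
tcp_pos: [0.4856, 0.2682, 0.3424]
ee_rot: [[-0.895, 0.446, -0.001], [0.446, 0.895, -0.001], [0.0, -0.001, -1.0]]
wrist_force: [-0.2, -0.2, 0.5]
gripper_width: 1.0
```

```bash
python3 - <<'E'
from h import *
import pickle
s=r.sense();c=r.capture("wrist");print(s["tcp_pos"],s["time_s"])
cv2.imwrite("pics/w1.png",cv2.resize(c["color"],None,fx=1.5,fy=1.5,interpolation=cv2.INTER_CUBIC));pickle.dump((s,c),open("w1.pkl","wb"))
t=r.capture("top");cv2.imwrite("pics/top1.png",t["color"]);pickle.dump((s,t),open("t1.pkl","wb"))
E
```

```text
[0.48559861 0.26823201 0.34235654] 2.875
```

View pics/w1.png

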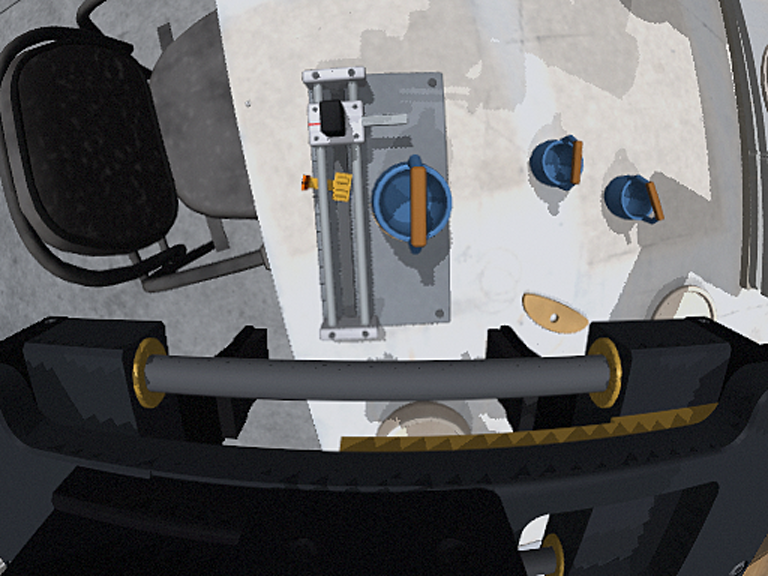

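View pics/top1.png

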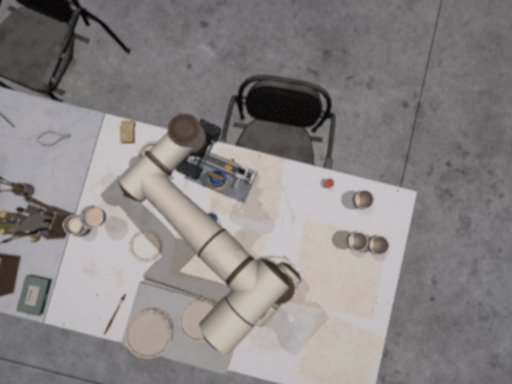

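```bash
python3 - <<'E'
import cv2
a=cv2.imread("pics/w1.png")
im=__import__("pickle").load(open("w1.pkl","rb"))[1]["color"]
x=im[40:240,190:310];cv2.imwrite("pics/w1a.png",cv2.resize(x[:130],None,fx=6,fy=4.6*1.0*6/4.6*0.75,interpolation=cv2.INTER_CUBIC) if 0 else cv2.resize(x[:100],None,fx=6,fy=6,interpolation=cv2.INTER_CUBIC))
cv2.imwrite("pics/w1b.png",cv2.resize(x[95:190],None,fx=6,fy=6,interpolation=cv2.INTER_CUBIC))
E
```

```text
(no output)
```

View pics/w1a.png

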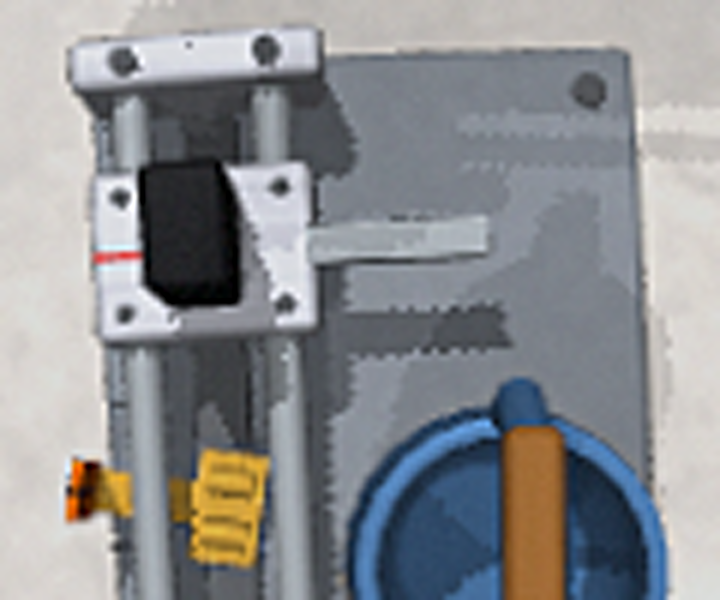

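View pics/w1b.png

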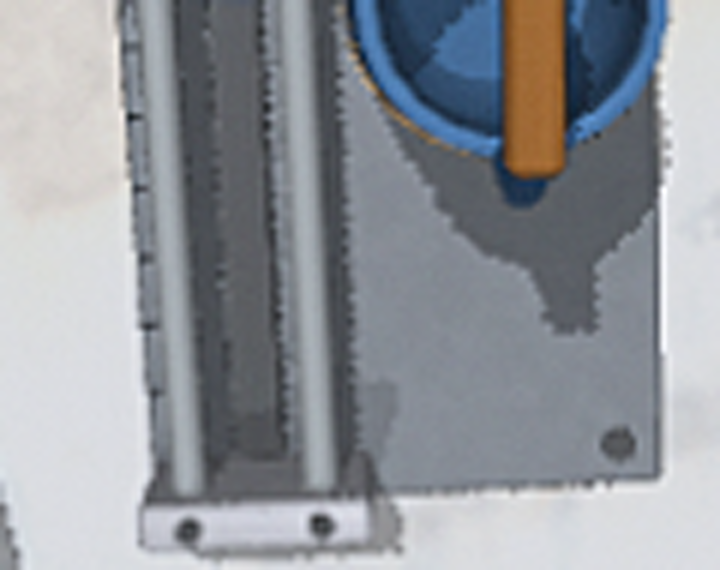

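```bash
python3 - <<'E'
from h import *
import pickle
np.set_printoptions(precision=4,suppress=True)
s,c=pickle.load(open("w1.pkl","rb"))
a=lambda u,v,z:wplane(c,s,(190+(u+.5)/6-.5,40+(v+.5)/6-.5),z)
b=lambda u,v,z:wplane(c,s,(190+(u+.5)/6-.5,135+(v+.5)/6-.5),z)
A=b(660,482,.01);B=a(627,48,.01);d=A-B;yaw=np.arctan2(-d[0],d[1]);print("plate",A,B,np.linalg.norm(d),yaw)
ex=np.array([np.cos(yaw),np.sin(yaw),0]);ey=np.array([-ex[1],ex[0],0])
o=(A+B)/2+.075*ex;o[2]=0;print("o",o)
L=lambda P:np.array([(P-o)@ex,(P-o)@ey,P[2]])
for n,P in dict(blk0a=a(70,45,.056),blk0b=a(322,30,.056),blk1a=b(143,548,.056),blk1b=b(372,545,.056),redL=a(95,258,.057),redR=a(138,255,.057),cL=a(98,342,.057),cR=a(318,325,.057),cL0=a(96,178,.057),cR0=a(305,165,.057),tab=a(80,490,.054),tabt=a(80,460,.054),tabb=a(80,520,.054),ptr=a(488,235,.055),gt=a(185,168,.107),g2=a(232,300,.107)).items(): print(n,P,L(P))
h0=a(534,427,.168);h1=b(535,176,.168);m=(h0+h1)/2;print("handle",h0,h1,m,L(m),np.linalg.norm(h1-h0),np.arctan2(*(h1-h0)[[1,0]])*57.3, "stand",o-.03*ex)
t=pickle.load(open("t1.pkl","rb"))[1]
for n,uv,z in(("paint",(328,183),.03),("cup",(363,200),.083),("sm1",(211,217),.05)):print(n,plane(t,uv,z))
for y in(-.21,-.24):
  for x in (.0,.03): print(x,y,o+x*ex+y*ey,proj(t,o+x*ex+y*ey),wproj(c,s,o+x*ex+y*ey)*1.5)
E
```

```text
plate [0.4522 0.3961 0.01  ] [0.3363 0.1304 0.01  ] 0.2898835243305215 -0.4115354813063034
o [0.463  0.2332 0.    ]
blk0a [0.4721 0.0739 0.056 ] [ 0.0721 -0.1424  0.056 ]
blk0b [0.4143 0.1004 0.056 ] [ 0.0085 -0.1412  0.056 ]
blk1a [0.5855 0.3331 0.056 ] [0.0723 0.1406 0.056 ]
blk1b [0.5295 0.3597 0.056 ] [0.0104 0.1426 0.056 ]
redL [0.4911 0.1275 0.057 ] [ 0.0681 -0.0857  0.057 ]
redR [0.4812 0.1319 0.057 ] [ 0.0572 -0.0855  0.057 ]
cL [0.5001 0.147  0.057 ] [ 0.0685 -0.0642  0.057 ]
cR [0.4494 0.1687 0.057 ] [ 0.0133 -0.0646  0.057 ]
cL0 [0.4817 0.109  0.057 ] [ 0.0668 -0.1064  0.057 ]
cR0 [0.434  0.1306 0.057 ] [ 0.0145 -0.1057  0.057 ]
tab [0.5217 0.1782 0.054 ] [ 0.0758 -0.027   0.054 ]
tabt [0.5182 0.1714 0.054 ] [ 0.0753 -0.0346  0.054 ]
tabb [0.5252 0.185  0.054 ] [ 0.0763 -0.0193  0.054 ]
ptr [0.4011 0.1666 0.055 ] [-0.0301 -0.0858  0.055 ]
gt [0.4602 0.1274 0.107 ] [ 0.0398 -0.0981  0.107 ]
g2 [0.4644 0.1592 0.107 ] [ 0.0309 -0.0673  0.107 ]
handle [0.4231 0.2133 0.168 ] [0.4495 0.2683 0.168 ] [0.4363 0.2408 0.168 ] [-0.0275 -0.0037  0.168 ] 0.06103417623326111 64.36928422952026 stand [0.4355 0.2452 0.    ]
paint [ 0.4136 -0.2383  0.03  ]
cup [ 0.3332 -0.3732  0.083 ]
sm1 [0.2727 0.2722 0.05  ]
0.0 -0.21 [0.379  0.0408 0.    ] [[264.2672 192.4557]] [[370.6353  22.53  ]]
0.03 -0.21 [0.4065 0.0288 0.    ] [[266.8498 186.2629]] [[344.2961  24.1217]]
0.0 -0.24 [0.367  0.0133 0.    ] [[270.5005 195.0496]] [[369.3588  -0.3747]]
0.03 -0.24 [0.3945 0.0013 0.    ] [[273.075  188.8506]] [[343.2599   1.222 ]]
```

Emit:
move_arm:
  series:
    - [[1.6, -2.3, 2.5, 0, 0, -0.9, 1], [1.6, -2.3, 4, 0, 0, 0, 1], [0, 0, 5, 0, 0, 0, 1], [0, 0, 4, 0, 0, 0, 1], [0, 0, 2, 0, 0, 0, 1], [0, 0, 0, 0, 0, 0, 1], [0, 0, 0, 0, 0, 0, 1]]

```text
time_s: 3.85
tcp_pos: [0.4376, 0.2414, 0.1691]
ee_rot: [[-0.902, 0.433, 0.002], [0.433, 0.902, 0.002], [-0.001, 0.002, -1.0]]
wrist_force: [-1.1, -0.1, -0.9]
gripper_width: 0.995
```

```bash
python3 - <<'E'
from h import *
s=r.sense();print(s["tcp_pos"],s["wrist_force"])
a=r.capture("scene")["color"][150:290,150:290];w=r.capture("wrist")["color"]
cv2.imwrite("pics/s2.png",np.hstack([cv2.resize(a,(400,400),interpolation=cv2.INTER_CUBIC),cv2.resize(w,(400,400))]))
E
```

```text
[0.43764762 0.24141895 0.16906291] [-1.07609791 -0.10379416 -0.86292553]
```

View pics/s2.png

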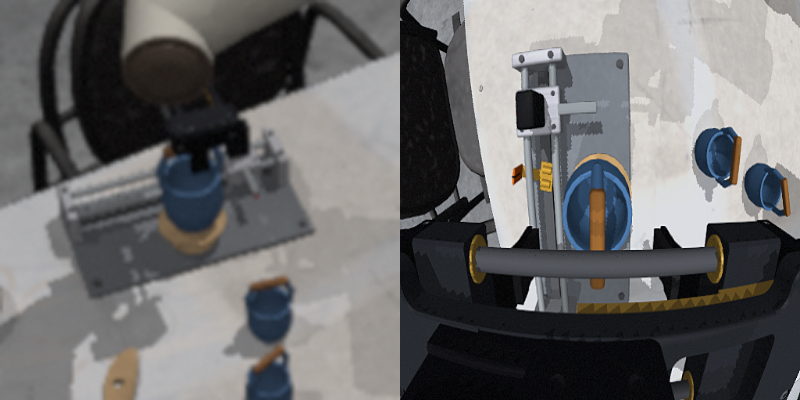

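Emit:
move_arm:
  series:
    - [[0, 0, 1.5, 0, 0, 0, 1], [0, 0, 1.1, 0, 0, 0, 1], [0, 0, 0, 0, 0, 0, 1], [0, 0, 0, 0, 0, 0, 0.4], [0, 0, 0, 0, 0, 0, 0], [0, 0, 0, 0, 0, 0, -0.3], [0, 0, 0, 0, 0, 0, -0.5], [0, 0, 0, 0, 0, 0, -0.7], [0, 0, 0, 0, 0, 0, -1], [0, 0, 0, 0, 0, 0, -1], [0, 0, 0, 0, 0, 0, -1], [0, 0, 0, 0, 0, 0, -1]]

```text
time_s: 5.45
tcp_pos: [0.4368, 0.2414, 0.1415]
ee_rot: [[-0.902, 0.432, -0.0], [0.432, 0.902, 0.0], [0.0, -0.0, -1.0]]
wrist_force: [-1.0, 1.2, 0.9]
gripper_width: 0.137
```

Emit:
move_arm:
  series:
    - [[0, 0, -0.5, 0, 0, 0, -1], [0, 0, -1, 0, 0, 0, -1], [0, 0, -1.5, 0, 0, 0, -1], [0, 0, -2, 0, 0, 0, -1], [0, 0, -2, 0, 0, 0, -1], [0, 0, -2, 0, 0, 0, -1], [0, 0, -1.5, 0, 0, 0, -1], [0, 0, -0.5, 0, 0, 0, -1], [0, 0, 0, 0, 0, 0, -1], [0, 0, 0, 0, 0, 0, -1]]

```text
time_s: 6.7
tcp_pos: [0.4364, 0.2411, 0.2507]
ee_rot: [[-0.902, 0.433, -0.002], [0.433, 0.902, -0.001], [0.001, -0.002, -1.0]]
wrist_force: [-0.5, 0.8, -4.5]
gripper_width: 0.132
```

```bash
python3 - <<'E'
from h import *
s=r.sense();print(s["tcp_pos"],s["wrist_force"],s["gripper_width"])
a=r.capture("scene")["color"][150:290,150:290];w=r.capture("wrist")["color"]
cv2.imwrite("pics/s3.png",np.hstack([cv2.resize(a,(400,400),interpolation=cv2.INTER_CUBIC),cv2.resize(w,(400,400))]))
E
```

```text
[0.43641812 0.24105855 0.25065563] [-0.53984555  0.75120702 -4.51840738] 0.13178026964988332
```

View pics/s3.png

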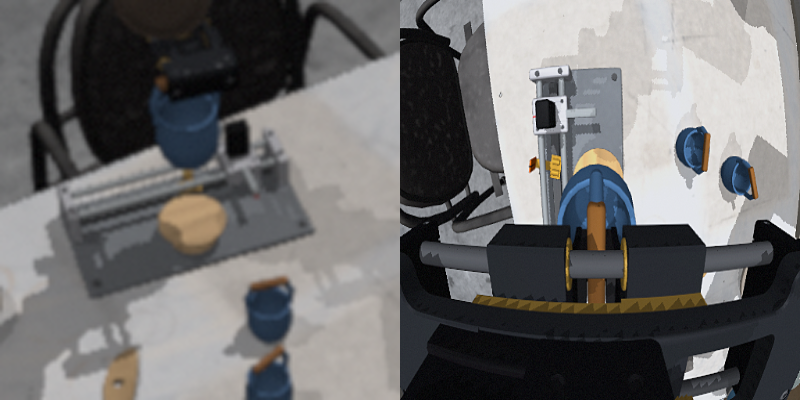

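Emit:
move_arm:
  series:
    - [[-0.3, -1, 0, 0, 0, 0, -1], [-0.6, -2, 0, 0, 0, 0, -1], [-0.9, -3, 0, 0, 0, 0, -1], [-1, -3.5, 0, 0, 0, 0, -1], [-1, -3.5, 0, 0, 0, 0, -1], [-1, -3.5, 0, 0, 0, 0, -1], [-0.8, -2.5, 0, 0, 0, 0, -1], [-0.6, -2, 0, 0, 0, 0, -1], [-0.3, -1, 0, 0, 0, 0, -1], [0, 0, 0, 0, 0, 0, -1], [0, 0, 0, 0, 0, 0, -1]]

```text
time_s: 8.18
tcp_pos: [0.4005, 0.0152, 0.2516]
ee_rot: [[-0.902, 0.432, 0.0], [0.432, 0.902, 0.0], [-0.0, 0.0, -1.0]]
wrist_force: [-0.1, -0.3, -4.0]
gripper_width: 0.132
```

```bash
python3 - <<'E'
from h import *
s=r.sense();print(s["tcp_pos"],s["wrist_force"],s["gripper_width"])
a=r.capture("scene")["color"][130:290,150:310];w=r.capture("wrist")["color"]
cv2.imwrite("pics/s4.png",np.hstack([cv2.resize(a,(400,400),interpolation=cv2.INTER_CUBIC),cv2.resize(w,(400,400))]))
E
```

```text
[0.40048554 0.01516138 0.25161396] [-0.11024696 -0.28451334 -4.03177161] 0.13194548115782895
```

View pics/s4.png

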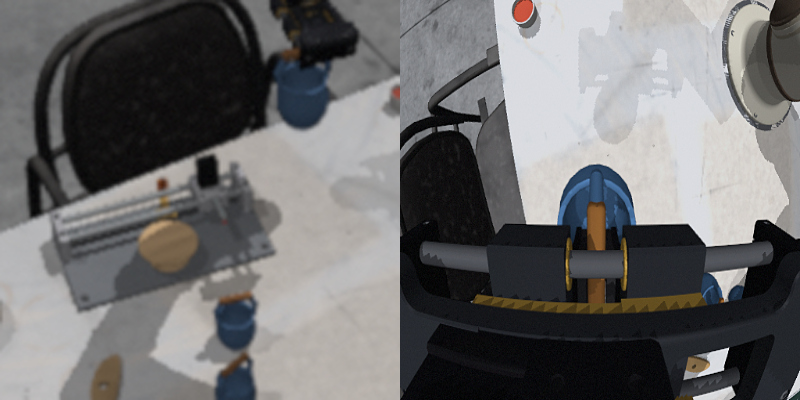

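Emit:
move_arm:
  series:
    - [[0, 0, 1, 0, 0, 0, -1], [0, 0, 2, 0, 0, 0, -1], [0, 0, 3, 0, 0, 0, -1], [0, 0, 3, 0, 0, 0, -1], [0, 0, 2.5, 0, 0, 0, -1], [0, 0, 1.5, 0, 0, 0, -1], [0, 0, 1, 0, 0, 0, -1], [0, 0, 0.4, 0, 0, 0, -1], [0, 0, 0.2, 0, 0, 0, -1], [0, 0, 0, 0, 0, 0, -1], [0, 0, 0, 0, 0, 0, -1]]

```text
time_s: 9.65
tcp_pos: [0.4007, 0.015, 0.106]
ee_rot: [[-0.902, 0.432, 0.001], [0.432, 0.902, 0.0], [-0.001, 0.001, -1.0]]
wrist_force: [-0.4, 0.2, -4.6]
gripper_width: 0.133
```

Emit:
move_arm:
  series:
    - [[0, 0, 0.15, 0, 0, 0, -1], [0, 0, 0.15, 0, 0, 0, -1], [0, 0, 0.1, 0, 0, 0, -1], [0, 0, 0, 0, 0, 0, -1], [0, 0, 0, 0, 0, 0, -1]]

```text
time_s: 10.28
tcp_pos: [0.4004, 0.0149, 0.1016]
ee_rot: [[-0.902, 0.432, 0.0], [0.432, 0.902, 0.0], [-0.0, 0.0, -1.0]]
wrist_force: [0.3, 0.8, -4.1]
gripper_width: 0.131
```

Emit:
move_arm:
  series:
    - [[0, 0, 0.1, 0, 0, 0, -1], [0, 0, 0, 0, 0, 0, -1], [0, 0, 0, 0, 0, 0, -1]]

```text
time_s: 10.65
tcp_pos: [0.4009, 0.015, 0.1016]
ee_rot: [[-0.902, 0.432, 0.001], [0.432, 0.902, -0.0], [-0.001, 0.0, -1.0]]
wrist_force: [-1.5, -1.0, 5.0]
gripper_width: 0.134
```

Emit:
move_arm:
  series:
    - [[0, 0, 0, 0, 0, 0, -0.6], [0, 0, 0, 0, 0, 0, -0.4], [0, 0, 0, 0, 0, 0, 0], [0, 0, 0, 0, 0, 0, 0.5], [0, 0, 0, 0, 0, 0, 0.5], [0, 0, -1, 0, 0, 0, 0.5], [0, 0, -2, 0, 0, 0, 0.5], [0, 0, -4, 0, 0, 0, 1], [0, 0, -5, 0, 0, 0, 1], [0, 0, -4, 0, 0, 0, 1], [0, 0, 0, 0, 0, 0, 1]]

```text
time_s: 12.02
tcp_pos: [0.4022, 0.0154, 0.2645]
ee_rot: [[-0.902, 0.432, 0.008], [0.432, 0.902, 0.003], [-0.006, 0.006, -1.0]]
wrist_force: [1.0, 0.4, -0.3]
gripper_width: 0.989
```

```bash
python3 - <<'E'
from h import *
s=r.sense();print(s["tcp_pos"],s["wrist_force"],s["gripper_width"])
a=r.capture("scene")["color"][110:270,170:330];w=r.capture("wrist")["color"]
cv2.imwrite("pics/s5.png",np.hstack([cv2.resize(a,(400,400),interpolation=cv2.INTER_CUBIC),cv2.resize(w,(400,400))]))
E
```

```text
[0.40217767 0.01542784 0.26449313] [ 0.99105063  0.39533059 -0.32987071] 0.9894958407870018
```

View pics/s5.png

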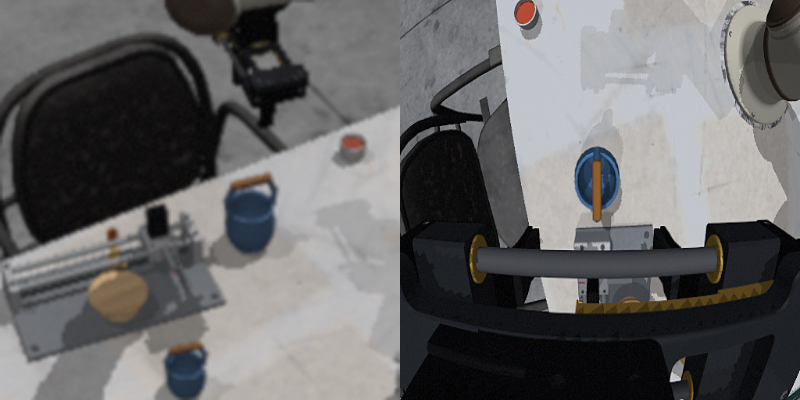

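```bash
python3 - <<'E'
from h import *
import pickle
np.set_printoptions(precision=3,suppress=True)
s,c=pickle.load(open("w1.pkl","rb"));t=pickle.load(open("t1.pkl","rb"))[1]
sc=r.capture("scene")
o=np.array([.463,.2332,0]);yaw=-.4115
print("edge local", [plane(t,uv,0) for uv in((300,163),(250,150))])
# point where arm silhouettes: project candidate heights from w1 px into scene
for px in((265,258),(175,35),(60,60)):
  for z in(-.3,-.2,-.1,0,.1,.2):
    P=wplane(c,s,(px[0]/1.5,px[1]/1.5),z);print(px,z,P,proj(sc,P)[0],proj(t,P)[0])
P=gz(o,yaw,[[.042,-.0856,.066],[.12,-.0856,.2],[.15,-.027,.2]]);print(P,proj(t,P))
E
python3 -c "
import cv2
a=cv2.imread('pics/scene0.png')[110:250,140:300];cv2.imwrite('pics/chs.png',cv2.resize(a,None,fx=4.5,fy=4.2))"
```

```text
edge local [array([ 0.509, -0.122,  0.   ]), array([0.571, 0.101, 0.   ])]
(265, 258) -0.3 [ 0.707  0.246 -0.3  ] [178.914 246.667] [223.013 136.749]
(265, 258) -0.2 [ 0.675  0.241 -0.2  ] [182.031 234.559] [222.401 138.074]
(265, 258) -0.1 [ 0.644  0.236 -0.1  ] [185.416 221.413] [221.718 139.554]
(265, 258) 0 [0.613 0.231 0.   ] [189.103 207.091] [220.951 141.216]
(265, 258) 0.1 [0.582 0.226 0.1  ] [193.136 191.426] [220.082 143.098]
(265, 258) 0.2 [0.551 0.222 0.2  ] [197.566 174.221] [219.09  145.246]
(175, 35) -0.3 [ 0.669 -0.236 -0.3  ] [264.058 195.065] [313.421 142.44 ]
(175, 35) -0.2 [ 0.643 -0.181 -0.2  ] [260.069 188.183] [305.964 143.332]
(175, 35) -0.1 [ 0.616 -0.126 -0.1  ] [255.659 180.575] [297.636 144.329]
(175, 35) 0 [ 0.589 -0.071  0.   ] [250.758 172.119] [288.274 145.449]
(175, 35) 0.1 [ 0.563 -0.016  0.1  ] [245.278 162.665] [277.674 146.717]
(175, 35) 0.2 [0.536 0.039 0.2  ] [239.111 152.025] [265.571 148.165]
(60, 60) -0.3 [ 0.931 -0.37  -0.3  ] [245.778 156.71 ] [336.914  94.277]
(60, 60) -0.2 [ 0.872 -0.299 -0.2  ] [243.439 153.182] [327.777  98.767]
(60, 60) -0.1 [ 0.813 -0.227 -0.1  ] [240.818 149.228] [317.554 103.792]
(60, 60) 0 [ 0.754 -0.156  0.   ] [237.862 144.767] [306.038 109.452]
(60, 60) 0.1 [ 0.695 -0.084  0.1  ] [234.5   139.696] [292.967 115.876]
(60, 60) 0.2 [ 0.636 -0.012  0.2  ] [230.644 133.878] [278.004 123.23 ]
[[0.467 0.138 0.066]
 [0.539 0.107 0.2  ]
 [0.59  0.148 0.2  ]] [[241.678 170.918]
 [248.312 147.803]
 [237.553 135.221]]
```

View pics/chs.png

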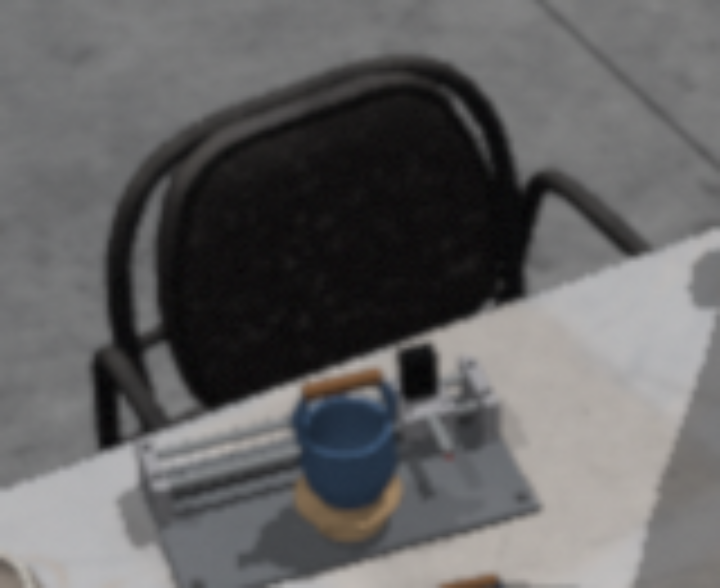

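```bash
python3 - <<'E'
from h import *
s=r.sense();print(s["joints"],s["tcp_pos"],s["ee_rot"])
E
```

```text
[ 2.56356184e+01 -2.42165981e+00 -2.44857732e+01 -3.50493622e-02
 -6.80027391e+01 -5.12580086e+01] [0.39961631 0.01471484 0.25999658] [[-9.01563595e-01  4.32644660e-01 -1.29727542e-03]
 [ 4.32645016e-01  9.01564357e-01  6.58045391e-06]
 [ 1.17242428e-03 -5.55327047e-04 -9.99999159e-01]]
```

Emit:
move_arm:
  series:
    - [[0, 0, 0, 0, 0, -10.2, 1], [0, 0, 0, 0, 0, -10.2, 1], [0, 0, 0, 0, 0, -10.2, 1], [0, 0, 0, 0, 0, -10.2, 1], [0, 0, 0, 0, 0, -10.2, 1], [0, 0, 0, 0, 0, -10.2, 1], [0, 0, 0, 0, 0, -10.2, 1], [0, 0, 0, 0, 0, -10.2, 1], [0, 0, 0, 0, 0, -10.4, 1], [-4, -0.4, 0, 0, 0, 0, 1], [-4, -0.4, 0, 0, 0, 0, 1], [-4, -0.4, 0, 0, 0, 0, 0.5]]

```text
time_s: 13.68
tcp_pos: [0.4593, 0.1207, 0.2591]
ee_rot: [[-0.401, -0.916, -0.003], [-0.916, 0.401, -0.002], [0.003, 0.002, -1.0]]
wrist_force: [-0.1, 0.6, -0.7]
gripper_width: 0.95
```

Emit:
move_arm:
  series:
    - [[-2, 0, 2, 0, 0, 0, 0.5], [0, 0, 3, 0, 0, 0, 0.5], [0, 0, 3, 0, 0, 0, 0.5], [0, 0, 2, 0, 0, 0, 0.5], [0, 0, 0, 0, 0, 0, 0.5], [0, 0, 0, 0, 0, 0, 0.5]]

```text
time_s: 14.42
tcp_pos: [0.4677, 0.1384, 0.1607]
ee_rot: [[-0.4, -0.916, 0.0], [-0.916, 0.4, -0.0], [0.0, -0.0, -1.0]]
wrist_force: [0.2, -0.0, 0.9]
gripper_width: 0.751
```

```bash
python3 - <<'E'
from h import *
import pickle
s=r.sense();print(s["tcp_pos"],s["ee_rot"],s["wrist_force"],s["gripper_width"])
c=r.capture("wrist");pickle.dump((s,c),open("w6.pkl","wb"));cv2.imwrite("pics/w6.png",cv2.resize(c["color"],None,fx=1.5,fy=1.5,interpolation=cv2.INTER_CUBIC))
E
```

```text
[0.46771205 0.1383838  0.16074773] [[-4.00464329e-01 -9.16312343e-01  1.03184475e-04]
 [-9.16312301e-01  4.00464269e-01 -3.70204496e-04]
 [ 2.97901254e-04 -2.42802899e-04 -9.99999926e-01]] [ 0.15816256 -0.01595747  0.85981203] 0.7505510923137135
```

View pics/w6.png

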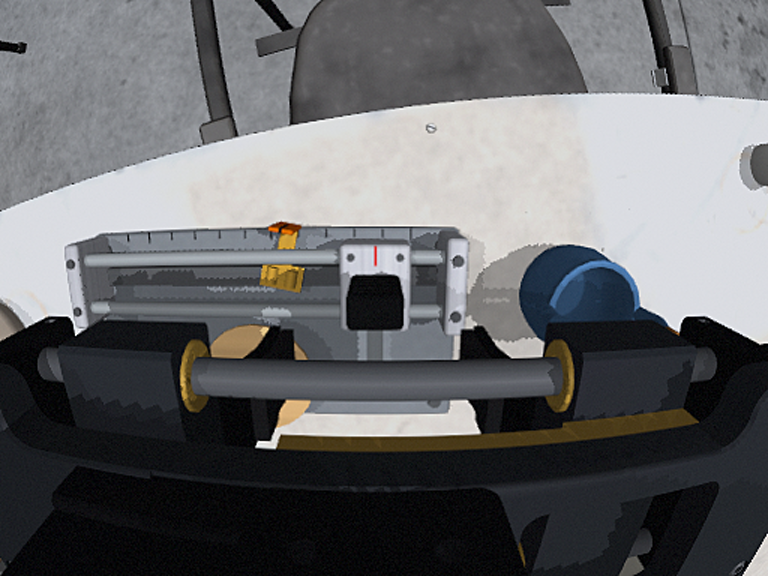

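```bash
python3 - <<'E'
import cv2,pickle
c=pickle.load(open("w6.pkl","rb"))[1]["color"][140:225,160:290]
cv2.imwrite("pics/w6c.png",cv2.resize(c,None,fx=6,fy=6,interpolation=cv2.INTER_CUBIC))
E
```

View pics/w6c.png

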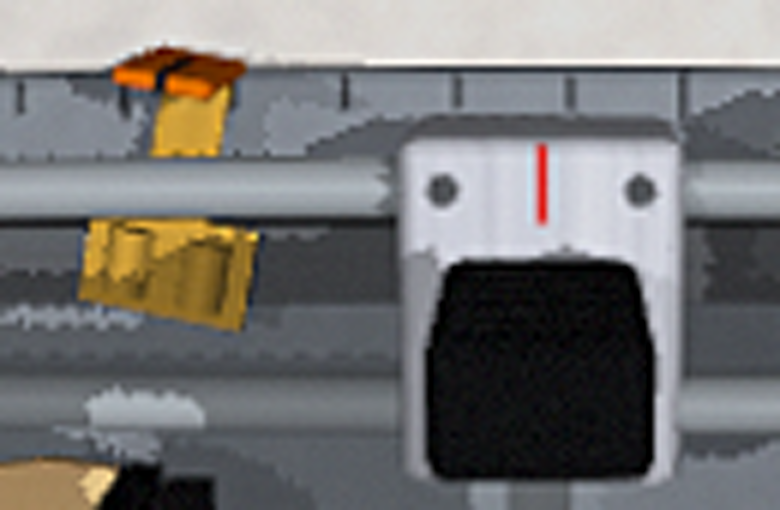

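```bash
python3 - <<'E'
from h import *
import pickle
np.set_printoptions(precision=4,suppress=True)
o=np.array([.463,.2332,0]);yaw=-.4115
ex=np.array([np.cos(yaw),np.sin(yaw),0]);ey=np.array([-ex[1],ex[0],0]);L=lambda P:np.array([(P-o)@ex,(P-o)@ey,P[2]])
s,c=pickle.load(open("w1.pkl","rb"));s6,c6=pickle.load(open("w6.pkl","rb"))
a=lambda u,v,z:L(wplane(c,s,(190+(u+.5)/6-.5,40+(v+.5)/6-.5),z))
d=lambda u,v,z:L(wplane(c6,s6,(160+(u+.5)/6-.5,140+(v+.5)/6-.5),z))
print("cam1",L(wray(c,s,(0,0))[0]),"cam6",L(wray(c6,s6,(0,0))[0]))
for z in(.015,.02,.03): print("w1 corners",z,[a(u,v,z)[:2] for u,v in((205,450),(268,457),(258,565),(192,552),(231,506))])
for z in(.015,.02,.03): print("w6 corners",z,[d(u,v,z)[:2] for u,v in((87,222),(257,235),(240,328),(80,298),(172,270))])
print("tab w6",[d(u,v,.054) for u,v in((180,60),(120,75),(240,70),(115,80),(210,95),(165,80))])
print("red",[d(542,v,.057) for v in(145,222)],"tcp",L(s6["tcp_pos"]))
print("griptop",d(445,265,.107),d(635,265,.107),d(430,475,.107),d(652,475,.107))
cv2.imwrite("pics/w1d.png",cv2.resize(c["color"][105:145,195:245],None,fx=14,fy=14,interpolation=cv2.INTER_CUBIC))
cv2.imwrite("pics/w6d.png",cv2.resize(c6["color"][145:197,165:208],None,fx=11,fy=11,interpolation=cv2.INTER_CUBIC))
E
```

```text
cam1 [ 0.0033 -0.0273  0.506 ] cam6 [ 0.1099 -0.086   0.3243]
w1 corners 0.015 [array([ 0.0469, -0.0355]), array([ 0.0298, -0.0325]), array([ 0.0342, -0.0029]), array([ 0.0521, -0.0076]), array([ 0.0406, -0.0196])]
w1 corners 0.02 [array([ 0.0464, -0.0354]), array([ 0.0295, -0.0324]), array([ 0.0339, -0.0032]), array([ 0.0516, -0.0078]), array([ 0.0403, -0.0197])]
w1 corners 0.03 [array([ 0.0455, -0.0353]), array([ 0.029 , -0.0323]), array([ 0.0332, -0.0037]), array([ 0.0506, -0.0082]), array([ 0.0395, -0.0199])]
w6 corners 0.015 [array([ 0.0477, -0.0031]), array([ 0.0451, -0.0344]), array([ 0.0279, -0.0306]), array([ 0.0336, -0.0009]), array([ 0.0388, -0.0185])]
w6 corners 0.02 [array([ 0.0487, -0.0044]), array([ 0.0462, -0.0353]), array([ 0.0293, -0.0315]), array([ 0.0348, -0.0023]), array([ 0.0399, -0.0196])]
w6 corners 0.03 [array([ 0.0508, -0.0071]), array([ 0.0483, -0.0369]), array([ 0.0319, -0.0333]), array([ 0.0373, -0.005 ]), array([ 0.0422, -0.0218])]
tab w6 [array([ 0.0809, -0.0297,  0.054 ]), array([ 0.0788, -0.02  ,  0.054 ]), array([ 0.0792, -0.0391,  0.054 ]), array([ 0.078 , -0.0192,  0.054 ]), array([ 0.0754, -0.0343,  0.054 ]), array([ 0.0779, -0.0272,  0.054 ])]
red [array([ 0.0677, -0.0854,  0.057 ]), array([ 0.0558, -0.0854,  0.057 ])] tcp [ 0.0422 -0.085   0.1607]
griptop [ 0.0605 -0.0734  0.107 ] [ 0.0605 -0.0972  0.107 ] [ 0.0327 -0.071   0.107 ] [ 0.0326 -0.0997  0.107 ]
```

View pics/w1d.png

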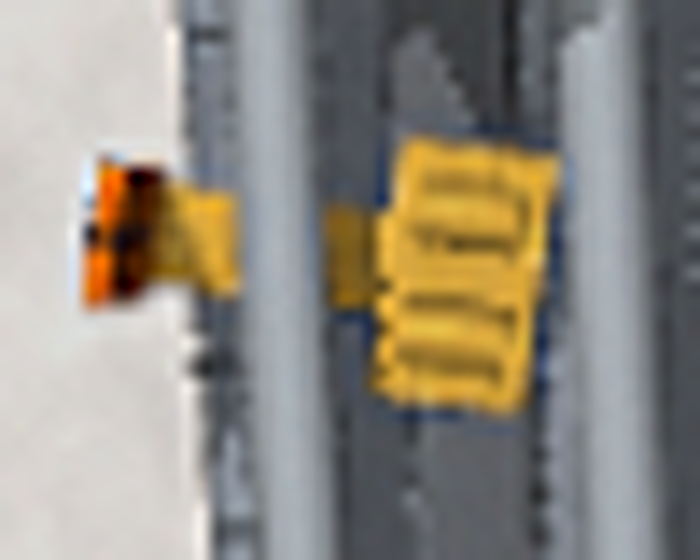

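View pics/w6d.png

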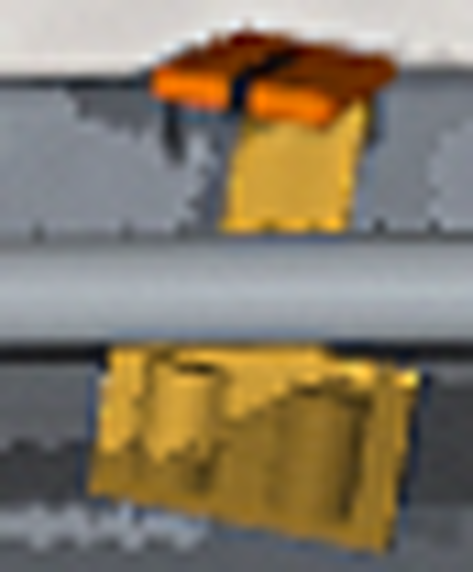

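Emit:
move_arm:
  series:
    - [[0, 0, 3, 0, 0, 0, 0.5], [0, 0, 3, 0, 0, 0, 0.5], [0, 0, 2, 0, 0, 0, 0.5], [0, 0, 1.3, 0, 0, 0, 0.5], [0, 0, 0, 0, 0, 0, 0.3], [0, 0, 0, 0, 0, 0, 0], [0, 0, 0, 0, 0, 0, -0.2], [0, 0, 0, 0, 0, 0, -1], [0, 0, 0, 0, 0, 0, -1], [0, 0, 0, 0, 0, 0, -1]]

```text
time_s: 15.72
tcp_pos: [0.4678, 0.1386, 0.068]
ee_rot: [[-0.401, -0.916, 0.001], [-0.916, 0.401, 0.0], [-0.001, -0.001, -1.0]]
wrist_force: [-0.6, 0.3, 3.4]
gripper_width: 0.339
```

```bash
cat > look.py <<'E'
from h import *
import pickle,sys
np.set_printoptions(precision=4,suppress=True)
o=np.array([.463,.2332,0]);yaw=-.4115
ex=np.array([np.cos(yaw),np.sin(yaw),0]);ey=np.array([-ex[1],ex[0],0]);L=lambda P:np.array([(P-o)@ex,(P-o)@ey,P[2]])
def st():
    s=r.sense();f=s["wrist_force"];print(s["time_s"],"tcp local",L(s["tcp_pos"]),"F ex,ey,z",f@ex,f@ey,f[2],"w",s["gripper_width"]);return s
if __name__=="__main__":
    s=st()
    if len(sys.argv)>1:
        c=r.capture("wrist");pickle.dump((s,c),open(sys.argv[1]+".pkl","wb"));cv2.imwrite(f"pics/{sys.argv[1]}.png",cv2.resize(c["color"][120:260,90:410],None,fx=2.5,fy=2.5,interpolation=cv2.INTER_CUBIC))
E
python3 look.py w7
```

```text
15.725 tcp local [ 0.0422 -0.0848  0.068 ] F ex,ey,z -0.6843670320724827 0.03684483914950748 3.374957197232508 w 0.33926866351420226
```

View pics/w7.png

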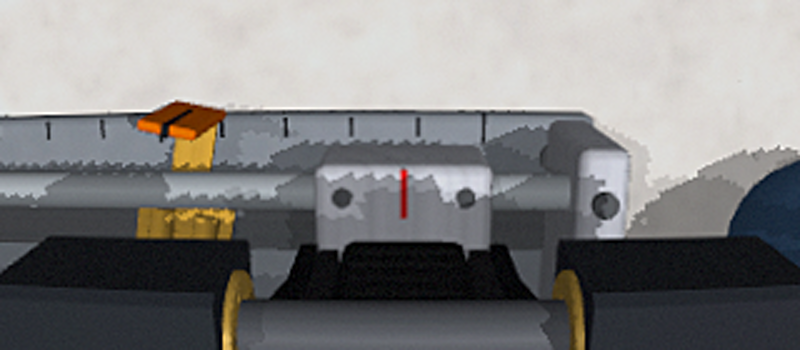

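Emit:
move_arm:
  series:
    - [[-0.4, 0, 0, 0, 0, 0, -1], [-0.8, 0, 0, 0, 0, 0, -1], [-0.8, 0, 0, 0, 0, 0, -1], [-0.8, 0, 0, 0, 0, 0, -1], [-0.6, 0, 0, 0, 0, 0, -1], [-0.4, 0, 0, 0, 0, 0, -1], [-0.2, 0, 0, 0, 0, 0, -1], [0, 0, 0, 0, 0, 0, -1]]

```text
time_s: 16.77
tcp_pos: [0.4841, 0.1756, 0.068]
ee_rot: [[-0.4, -0.916, 0.001], [-0.916, 0.4, 0.001], [-0.001, -0.001, -1.0]]
wrist_force: [-0.1, 0.6, 4.5]
gripper_width: 0.341
```

```bash
python3 look.py w8
```

```text
16.775 tcp local [ 0.0423 -0.0443  0.068 ] F ex,ey,z -0.28893980037047423 0.5173651313881683 4.527248001766588 w 0.3410034342009743
```

View pics/w8.png

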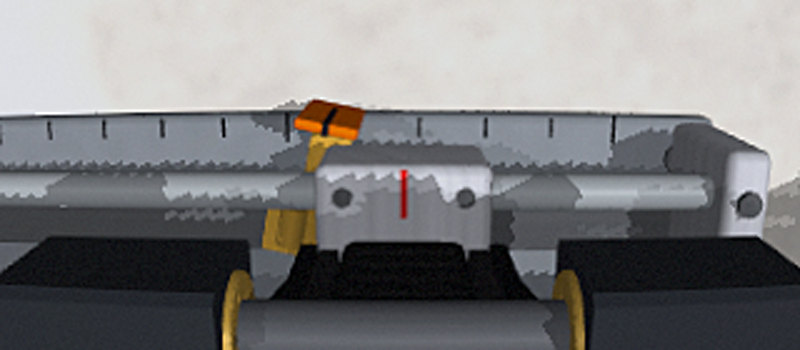

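Emit:
move_arm:
  series:
    - [[-0.2, 0, 0, 0, 0, 0, -1], [-0.2, 0, 0, 0, 0, 0, -1], [-0.1, 0, 0, 0, 0, 0, -1], [0, 0, 0, 0, 0, 0, -1]]

```text
time_s: 17.32
tcp_pos: [0.4859, 0.1799, 0.068]
ee_rot: [[-0.4, -0.916, 0.001], [-0.916, 0.4, 0.0], [-0.001, -0.001, -1.0]]
wrist_force: [-1.0, -1.0, 5.7]
gripper_width: 0.342
```

```bash
python3 look.py
```

```text
17.325 tcp local [ 0.0423 -0.0396  0.068 ] F ex,ey,z -0.4995941666212684 -1.300680853587927 5.672916497248042 w 0.3420894423221353
```

Emit:
move_arm:
  series:
    - [[-0.2, 0, 0, 0, 0, 0, -1], [0, 0, 0, 0, 0, 0, -1]]

```text
time_s: 17.58
tcp_pos: [0.4868, 0.1818, 0.068]
ee_rot: [[-0.4, -0.916, 0.001], [-0.916, 0.4, 0.0], [-0.001, -0.001, -1.0]]
wrist_force: [-1.6, -0.6, 5.5]
gripper_width: 0.338
```

```bash
python3 look.py
```

```text
17.575 tcp local [ 0.0424 -0.0376  0.068 ] F ex,ey,z -1.2441922002834904 -1.2380949150281133 5.467867536943429 w 0.33823764334944134
```

Emit:
move_arm:
  series:
    - [[-0.2, 0, 0, 0, 0, 0, -1], [0, 0, 0, 0, 0, 0, -1]]

```text
time_s: 17.82
tcp_pos: [0.4876, 0.1836, 0.068]
ee_rot: [[-0.4, -0.916, 0.001], [-0.916, 0.4, 0.0], [-0.001, -0.001, -1.0]]
wrist_force: [-0.9, -0.2, 4.8]
gripper_width: 0.343
```

```bash
python3 look.py
```

```text
17.825 tcp local [ 0.0424 -0.0356  0.068 ] F ex,ey,z -0.7100719002363706 -0.5750188622690492 4.821065882016722 w 0.343076048455039
```

Emit:
move_arm:
  series:
    - [[-0.2, 0, 0, 0, 0, 0, -1], [0, 0, 0, 0, 0, 0, -1]]

```text
time_s: 18.08
tcp_pos: [0.4884, 0.1855, 0.068]
ee_rot: [[-0.4, -0.916, 0.001], [-0.916, 0.4, 0.0], [-0.001, -0.001, -1.0]]
wrist_force: [-0.0, -0.1, 5.0]
gripper_width: 0.342
```

```bash
python3 look.py
```

```text
18.075 tcp local [ 0.0424 -0.0336  0.068 ] F ex,ey,z 0.006737581593925804 -0.1304892284112701 4.979834111633967 w 0.3423009294998156
```

Emit:
move_arm:
  series:
    - [[-0.2, 0, 0, 0, 0, 0, -1], [0, 0, 0, 0, 0, 0, -1]]

```text
time_s: 18.32
tcp_pos: [0.4891, 0.1872, 0.068]
ee_rot: [[-0.4, -0.916, 0.001], [-0.916, 0.4, 0.0], [-0.0, -0.001, -1.0]]
wrist_force: [-0.4, -0.1, 5.5]
gripper_width: 0.336
```

```bash
python3 look.py
```

```text
18.325 tcp local [ 0.0424 -0.0317  0.068 ] F ex,ey,z -0.31888999422738973 -0.22765930790981642 5.523583104973612 w 0.33573584251621486
```

Emit:
move_arm:
  series:
    - [[-0.2, 0, 0, 0, 0, 0, -1], [0, 0, 0, 0, 0, 0, -1]]

```text
time_s: 18.58
tcp_pos: [0.4894, 0.1879, 0.068]
ee_rot: [[-0.401, -0.916, -0.0], [-0.916, 0.401, -0.001], [0.001, -0.0, -1.0]]
wrist_force: [-1.3, -3.6, 7.0]
gripper_width: 0.341
```

```bash
python3 look.py
```

```text
18.575 tcp local [ 0.0423 -0.0309  0.068 ] F ex,ey,z 0.26105808947185216 -3.8165303257176073 7.045817292956782 w 0.3409893763358154
```

Emit:
move_arm:
  series:
    - [[-0.2, 0, 0, 0, 0, 0, -1], [0, 0, 0, 0, 0, 0, -1]]

```text
time_s: 18.82
tcp_pos: [0.4903, 0.19, 0.068]
ee_rot: [[-0.401, -0.916, -0.0], [-0.916, 0.401, -0.001], [0.001, -0.0, -1.0]]
wrist_force: [-0.2, -3.6, 5.8]
gripper_width: 0.34
```

```bash
python3 look.py
```

```text
18.825 tcp local [ 0.0423 -0.0287  0.068 ] F ex,ey,z 1.2618679361945502 -3.3511479916673768 5.833315389834503 w 0.33967409797869336
```

Emit:
move_arm:
  series:
    - [[-0.2, 0, 0, 0, 0, 0, -1], [0, 0, 0, 0, 0, 0, -1]]

```text
time_s: 19.08
tcp_pos: [0.4914, 0.1924, 0.068]
ee_rot: [[-0.401, -0.916, 0.001], [-0.916, 0.401, -0.0], [-0.0, -0.001, -1.0]]
wrist_force: [-0.9, -1.4, 5.1]
gripper_width: 0.341
```

```bash
python3 look.py w9
```

```text
19.075 tcp local [ 0.0424 -0.0261  0.068 ] F ex,ey,z -0.3119623596499623 -1.6156566876121141 5.135243356953956 w 0.3412288429967561
```

View pics/w9.png

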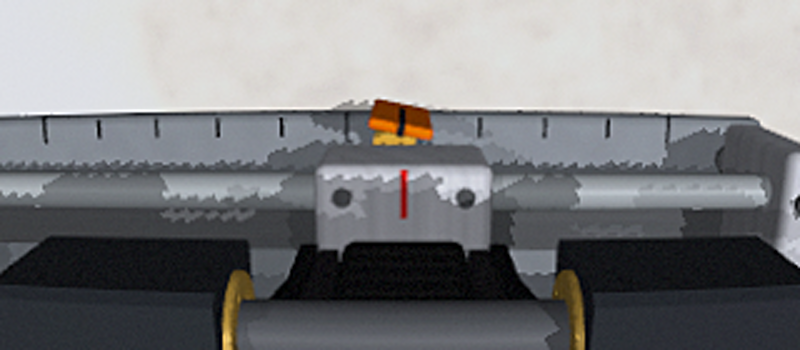

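Emit:
move_arm:
  series:
    - [[-0.2, 0, 0, 0, 0, 0, -1], [0, 0, 0, 0, 0, 0, -1]]

```text
time_s: 19.38
tcp_pos: [0.4926, 0.1949, 0.068]
ee_rot: [[-0.4, -0.916, 0.001], [-0.916, 0.4, 0.001], [-0.001, -0.001, -1.0]]
wrist_force: [-0.5, -0.1, 5.3]
gripper_width: 0.34
```

```bash
python3 look.py
```

```text
19.375 tcp local [ 0.0424 -0.0233  0.068 ] F ex,ey,z -0.4463854626770187 -0.33188999912216005 5.307143994265305 w 0.3397713303540826
```

Emit:
move_arm:
  series:
    - [[-0.2, 0, 0, 0, 0, 0, -1], [0, 0, 0, 0, 0, 0, -1]]

```text
time_s: 19.62
tcp_pos: [0.4936, 0.1972, 0.068]
ee_rot: [[-0.4, -0.916, 0.002], [-0.916, 0.4, 0.002], [-0.002, -0.001, -1.0]]
wrist_force: [0.5, 3.3, 4.2]
gripper_width: 0.344
```

```bash
python3 look.py
```

```text
19.625 tcp local [ 0.0424 -0.0208  0.068 ] F ex,ey,z -0.9012940504523306 3.235127101169189 4.213159667334115 w 0.3441200806809858
```

Emit:
move_arm:
  series:
    - [[-0.1, 0, 0, 0, 0, 0, -1], [0, 0, 0, 0, 0, 0, -1]]

```text
time_s: 19.88
tcp_pos: [0.494, 0.198, 0.068]
ee_rot: [[-0.4, -0.916, 0.002], [-0.916, 0.4, 0.002], [-0.002, -0.001, -1.0]]
wrist_force: [0.4, 3.9, 5.4]
gripper_width: 0.341
```

```bash
python3 look.py w10
```

```text
19.875 tcp local [ 0.0424 -0.0198  0.068 ] F ex,ey,z -1.1468920878565572 3.7242731174262875 5.40786059251281 w 0.34148192803572824
```

View pics/w10.png

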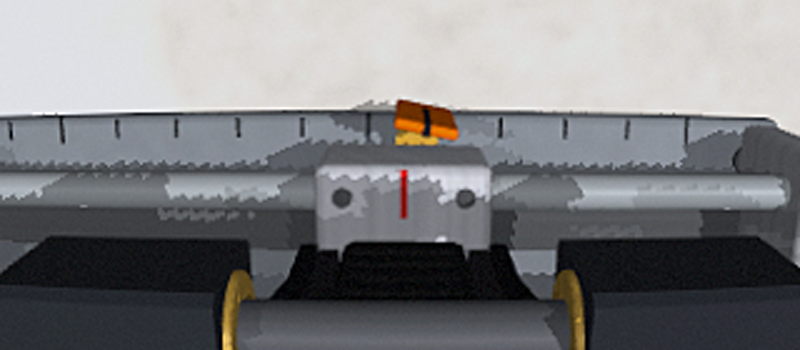

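Emit:
move_arm:
  series:
    - [[-0.1, 0, 0, 0, 0, 0, -1], [0, 0, 0, 0, 0, 0, -1], [0, 0, 0, 0, 0, 0, -1]]

```text
time_s: 20.3
tcp_pos: [0.4944, 0.1989, 0.068]
ee_rot: [[-0.4, -0.916, 0.002], [-0.916, 0.4, 0.002], [-0.002, -0.001, -1.0]]
wrist_force: [0.0, 4.1, 5.9]
gripper_width: 0.341
```

```bash
python3 look.py
```

```text
20.3 tcp local [ 0.0425 -0.0189  0.068 ] F ex,ey,z -1.6297107198667542 3.8043593342585424 5.9333117597321845 w 0.3414063697899406
```

Emit:
move_arm:
  series:
    - [[-0.1, 0, 0, 0, 0, 0, -1], [0, 0, 0, 0, 0, 0, -1], [0, 0, 0, 0, 0, 0, -1]]

```text
time_s: 20.68
tcp_pos: [0.4945, 0.1993, 0.068]
ee_rot: [[-0.4, -0.916, 0.001], [-0.916, 0.4, 0.001], [-0.001, -0.001, -1.0]]
wrist_force: [0.9, 1.7, 6.2]
gripper_width: 0.343
```

```bash
python3 look.py
```

```text
20.675 tcp local [ 0.0424 -0.0185  0.068 ] F ex,ey,z 0.19421701721873094 1.9212501456633877 6.232884453463781 w 0.34262730773791716
```

Emit:
move_arm:
  series:
    - [[-0.1, 0, 0, 0, 0, 0, -1], [0, 0, 0, 0, 0, 0, -1], [0, 0, 0, 0, 0, 0, -1]]

```text
time_s: 21.05
tcp_pos: [0.4946, 0.1996, 0.068]
ee_rot: [[-0.401, -0.916, 0.001], [-0.916, 0.401, 0.0], [-0.0, -0.001, -1.0]]
wrist_force: [-0.5, 0.3, 7.4]
gripper_width: 0.343
```

```bash
python3 look.py w11; python3 - <<'E'
import cv2
from h import *
c=r.capture("scene")["color"][130:270,170:310]
cv2.imwrite("pics/s11.png",cv2.resize(c,None,fx=4.2,fy=4.2,interpolation=cv2.INTER_CUBIC))
E
```

```text
21.05 tcp local [ 0.0424 -0.0181  0.068 ] F ex,ey,z -0.5638650780881015 0.12260820652805318 7.426838242257749 w 0.34286942663107933
```

View pics/w11.png

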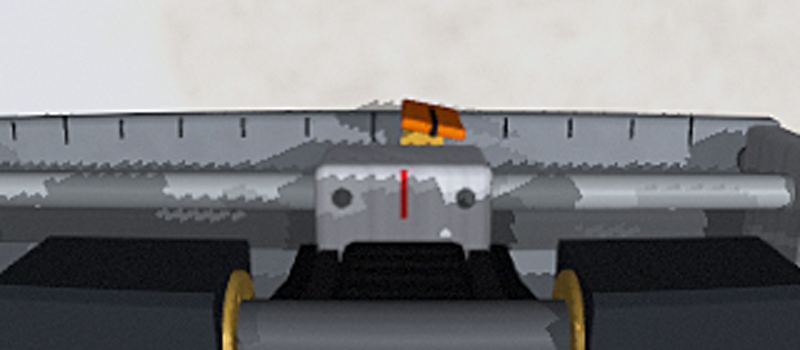

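View pics/s11.png

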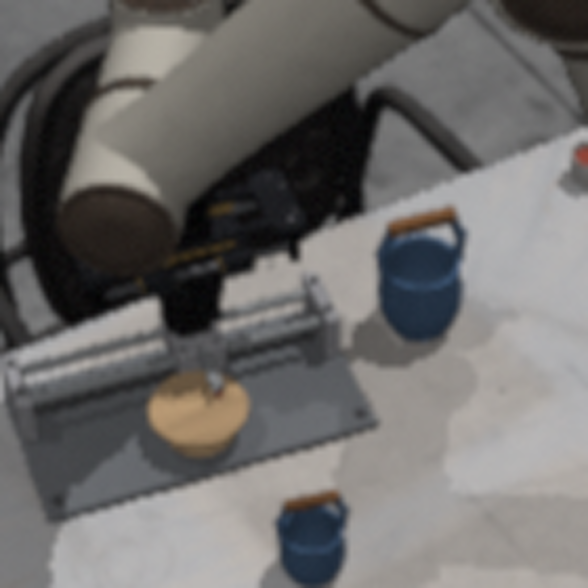

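Emit:
move_arm:
  series:
    - [[0, 0, 0, 0, 0, 0, -1], [0, 0, 0, 0, 0, 0, -1], [0, 0, 0, 0, 0, 0, -1], [0, 0, 0, 0, 0, 0, -1]]

```text
time_s: 21.65
tcp_pos: [0.4946, 0.1996, 0.068]
ee_rot: [[-0.4, -0.916, 0.001], [-0.916, 0.4, 0.0], [-0.0, -0.001, -1.0]]
wrist_force: [-0.6, 1.0, 6.6]
gripper_width: 0.345
```

```bash
python3 look.py && python3 -c "
from station import r
print(r.finish_job())"
```

```text
21.65 tcp local [ 0.0424 -0.0181  0.068 ] F ex,ey,z -0.9564406554235902 0.6516469620881997 6.5776577462626 w 0.3446645809204874
the job is handed in; nothing more can be done
None
```

The pot is on the bare table and the carriage is held in the notch, handed in at about 21.7 s; no verdict was reported. I lifted the largest blue pot off the stand by its handle and set it down upright beyond the gauge's -y end, roughly 40 mm clear of the base plate. I then slid the carriage by its black grip, and the arm is still gripping it.

**Last checks**
- **Ridge and notch:** the ball met the first ridge with about 3.8 N against the push. It then passed the crest and was drawn in with up to 3.8 N. The push along the rods settled to under 1 N, with the carriage still.
- **Position:** the carriage sits about 1 mm from the notch middle I measured from the clip's ridges, at about q = 0.081.
- **Pot:** it was still upright in the last scene picture. I noticed nothing else disturbed.

**Checks that disagreed**
- **Red and black lines:** they do not meet at the end; they are about 7 mm apart. The clip looks skewed by around 10°, so its tab is offset from the notch. With the lines meeting, the ball was only near the ridge crest, so I went by the ridge forces and the visible ridges.
- **Gauge yaw:** I measured -0.41 rad, outside the stated range of -0.35 to -0.10.
- **Vertical load:** about 7 N of upward force on the tool remains at the grip, well under the 40 N limit.

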